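Clip the battery lamp onto the planet model's back panel

ROBOT

A 7-joint arm with a two-finger parallel gripper is mounted at the origin on the work surface. World frame = base frame: x ahead of the robot, y to its left, z up, the work surface at z = 0. Lengths are in m, angles in rad, forces in N, time in s.
With the tool pointing down it reaches from about 0.4 to 0.85 m from the base axis. Payload 4.5 kg.
Tool frame: the origin (TCP) lies midway between the tips of the shut fingers; the grasp point (between the pads) lies 19 mm behind it (r.grip_depth is the distance from the TCP to the grasp point, in m); x points along the fingers, y is the direction in which the jaws open and shut, and the axes are right-handed (so a half turn about x gives the same grasp; the last joint's range is limited). The gripper opens to 88 mm and grips with 3 to 60 N. Pads are 18 mm wide; open, the fingers measure 123 mm over their backs; the gripper's body (75 mm by 187 mm) begins 45 mm behind the grasp point.
Start: joints at [-1.076, 0.689, -0.195, 1.565, 0.157, 0.902, -0.215], TCP at [0.278, 0.56, 0.199] pointing down, gripper open.
Joint ranges: [-3.01, 3.01], [-0.46, 2.08], [-1.47, 1.51], [0.13, 2.56], [-1, 4.14], [0.04, 2.09], [-2.66, 2.66]. Speed limits (rad/s): [2.57, 2.57, 3.14, 3.14, 3.14, 3.14, 3.14].

INTERFACE

Orientations are given as a unit quaternion [w, x, y, z].
In Python, from plant import r gives the robot as it stands. The module is installed in compiled form; this text tells all that it offers.
- The arm moves only by the shell command python3 -m creep 'ROWS' [FORCE]. ROWS is JSON, a list of rows, each an object with "delta_pos": the shift along the tool's x, y, z in mm, a list of three; "twist": the turn about the tool's x in rad; "jaw": the opening, from 0 (shut) to 1 (fully open). In form: [{"delta_pos": [x, y, z], "twist": twist, "jaw": jaw}, ...]. A call has exactly 5 rows; each row shifts and turns the commanded pose from where the row before left it, along the tool's axes as they then stand; what a row does not reach is not made up. A row lasts 1/10 s, in which the tool goes at most 50 mm and 8.59 degrees, less where a joint would pass 70% of its speed; a pose out of reach is approached as far as the arm can. A call with a gripper value outside its range is refused whole. The fingers move at their own pace and stop on an object; FORCE is the grip in N (left out, the last holds). Time passes only in rows, so rows that do not move let the fingers close, or fill a call up. It gives the time, the measured TCP pose, the force and the opening at its end, in the units of the state.
- r.read_state(): the state, without advancing time (a new reading comes with each control period).
- r.get_image(name): name is "scene" or "top"; returns the picture (420x560x3 uint8, blue, green, red); there is no depth.
- r.calibration(name): a dict with "mtx" (3x3 intrinsics, pixels), "xyz" and "rotation" of the camera in the world. Camera axes: x right, y down, z forward; pixel columns grow to the right and rows downward; lengths in m; the calibration is good to about 2 mm. A picture is of the moment at which its call begins. calibration takes no time and is no camera call.
- r.finish_job(): hands the job in, once; it reports no verdict.
Trained networks look in the newest picture that a camera, given by its name, has taken for a name from the list of things; names that differ only in an ending like _2 or _b are one class to them, and where a whole thing is asked for, a point or a joint stands for the part that bears it (a point fixed in the world has none). Each returns a list of dicts, best first, with "confidence" (0 to 1); they miss things now and then, are a little off and sometimes report something else, mostly with a low value. They report only what shows in the picture. A call takes as long as a camera call. They do not tell look-alikes from the thing itself.
- r.find_in(camera, name): "at" ([x, y, z] in m, in world coordinates, good to about 4 mm: the middle of the surface that is visible of it).
- r.spot_point(camera, name): "at" ([x, y, z] in m, in world coordinates, good to about 4 mm: a listed point, or the origin of a listed thing).
The state is a dict: "clock": time; "joints": joint angles; "qvel": joint speeds; "joint_efforts": joint torques, N m; "tcp_pos": TCP position; "eef_rot": TCP orientation; "ft_force": force on the tool from outside, world axes, zero at the start; "ft_torque": the same for the moment, N m; "width": finger opening in m.
Only numpy, scipy, OpenCV 4.12 (cv2) and the standard library are available. Lean on these libraries where they do the work, as an engineer would, in place of code of your own. Each camera call takes 0.05 s, during which the arm holds its last target. There are 200 camera calls.

TASK

Squeeze the clip that carries the small lamp and clip it, upright, onto the top edge of the planet model's tall back panel, roughly at the middle of that edge, with its jaws biting well down over the edge (a centimetre or more) and its lamp shining out over the planets, not out behind the panel. Let go and leave it clipped there. Leave the other clip, the one without a lamp, standing where it is.

Things in the scene. Friction and masses are not known exactly. Their poses are not given: they have to be found in the camera images.
- lamp_clip: Sprung clip with lamp, loose, 0.14 kg, stands on its shut jaws, 98 mm high. Origin: centre of the jaws' underside; z up, x the way jaws and handles move. Hinge along y, 50 mm up. Rubber jaws 46 mm wide in y, 16 mm high, sprung shut; squeezing the handles together opens them 23 mm or more. Clear throat 40 mm deep from the jaw tips. They close on the panel when the handles are let go.
- clip_handles (a point): Point midway between the lamp clip's two handles, 87 mm above the clip's origin; axes as the clip's. Handles: steel, 26 mm wide in y, 60 to 98 mm above the origin, leaning out; outside width here 54 mm, at the top 61 mm. Squeezed along x (about 7 N) they come upright and stop 28 mm apart outside.
- lamp_head (a point): Middle of the lamp head (34 mm long and across) on a stub of the lamp clip: 8 mm along +x, 60 mm along +y and 46 mm up from the clip's origin, all below 75 mm; axes as the clip's. It shines towards the clip's +x and down.
- panel: Tall plywood back panel of the planet model, fixed: 8 mm thick, 200 mm long, level top edge 140 mm above the table. Origin: middle of the top edge and of the thickness. y runs along the edge, z up; +x is normal to the panel, on the side of the starry blue face and the planets, roughly away from the robot. Planets stay below 75 mm; baseboard reaches 140 mm along +x.
- plain_clip: The other clip, to be left alone: same levers and jaws, but no lamp or stub. Stands on the table, 98 mm high; origin under its jaws. Also near by, not needed: a low title board 70 mm high, a red loudspeaker box 100 mm high, a dry cell 60 mm high.
Things that resemble listed ones, but are neither listed nor needed, are in the scene too. Leave any pink or purple look-alike of the lamp_clip alone.

How it is judged:
By the outcome, as a careful person would: the job done as asked, in the order asked, and still so for the second after the job is handed in, with the robot touching nothing.
It also fails if it takes over 45 s, if anything falls off the work surface, if the arm or the gripper's body presses on something with over 40 N, if the wrist force passes 120 N, or if a joint passes its speed limit or range.

## Working session

There is one attempt and no reset: what is moved stays moved. The work goes in short steps, Python scripts to look and compute and a shell command to move; the robot and the scene stay as the last step left them, time stands still between calls to the robot, and variables do not carry over. Pictures are saved under pics/ and viewed, about 8 in all and at most 12, crops included, and the job is handed in when it is done.

```bash
mkdir -p pics
python3 - <<'E'
from plant import r
import cv2,numpy as np
for c in("scene","top"):
    cv2.imwrite(f"pics/{c}0.png",r.get_image(c))
    k=r.calibration(c);print(c,np.round(k["mtx"],1).tolist(),k["xyz"],np.round(k["rotation"],4).tolist())
    M=np.array(k["mtx"]);R=np.array(k["rotation"]);t=np.array(k["xyz"])
    for n in("lamp_clip","clip_handles","lamp_head","panel","plain_clip"):
        for d in r.spot_point(c,n):
            p=M@(R.T@(np.array(d["at"])-t));print(n,np.round(d["at"],3),round(d["confidence"],2),np.round(p[:2]/p[2]))
s=r.read_state();print(s["clock"],s["tcp_pos"],s["eef_rot"],s["width"])
E
```

```text
scene [[459.5, 0.0, 281.0], [0.0, 459.5, 215.3], [0.0, 0.0, 1.0]] [ 1.18230406 -0.37203176  0.63405428] [-0.3679, 0.7504, 0.49, -0.248]Traceback (most recent call last):
  File "<stdin>", line 9, in <module>
ValueError: matmul: Input operand 1 has a mismatch in its core dimension 0, with gufunc signature (n?,k),(k,m?)->(n?,m?) (size 3 is different from 4)
```

```bash
sleep 3; python3 -c "
import cv2,numpy as np
a=cv2.imread('pics/scene0.png');b=cv2.imread('pics/top0.png');print(a.shape)"
```

```text
(420, 560, 3)[ WARN:0@0.038] global loadsave.cpp:275 findDecoder imread_('pics/top0.png'): can't open/read file: check file path/integrity
```

View pics/scene0.png

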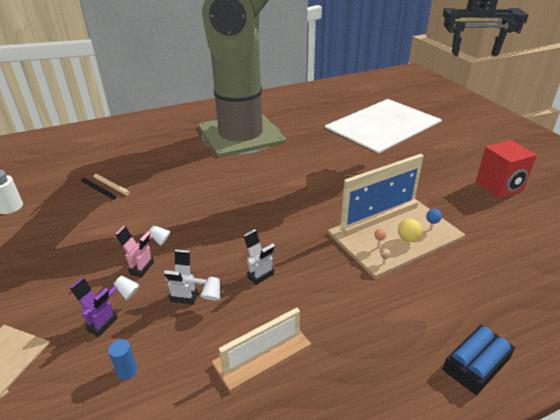

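The scene view shows the candidates: pink lamp clip (140,252), purple lamp clip (98,308), and a steel/white lamp clip (183,280) with its lamp at (210,289). The plain clip is at (260,257) and the panel's top edge runs from (343,190) to (423,160). The steel one fits, since pink and purple are excluded.

```bash
cat > h.py <<'E'
from plant import r
import cv2,numpy as np
from scipy.spatial.transform import Rotation as Ro
def proj(c,P):
    k=r.calibration(c);M=np.array(k["mtx"]);R=Ro.from_quat(np.roll(k["rotation"],-1)).as_matrix()
    p=(np.atleast_2d(P)-np.array(k["xyz"]))@R@M.T
    return p[:,:2]/p[:,2:]
def spots(c,names):
    for n in names:
        for d in r.spot_point(c,n):
            if d["confidence"]>.2: print(c,n,np.round(d["at"],4),round(d["confidence"],2),np.round(proj(c,d["at"])[0]))
E
python3 - <<'E'
from h import *
for c in("scene","top"):
    im=r.get_image(c);cv2.imwrite(f"pics/{c}1.png",im)
    spots(c,("lamp_clip","clip_handles","lamp_head","panel","plain_clip"))
a=cv2.imread("pics/scene1.png")[200:340,60:320]
cv2.imwrite("pics/crop1.png",cv2.resize(a,None,fx=3,fy=3,interpolation=cv2.INTER_CUBIC))
k=r.calibration("top");print(k)
s=r.read_state();print(s["clock"],s["tcp_pos"],s["eef_rot"],s["width"])
E
```

```text
scene lamp_clip [ 0.5746 -0.3141 -0.002 ] 0.97 [183. 299.]
scene lamp_clip [ 0.4617 -0.3698 -0.0012] 0.82 [142. 269.]
scene lamp_clip [ 0.5784 -0.4586  0.0033] 0.74 [102. 324.]
scene clip_handles [ 0.4631 -0.3751  0.0869] 0.88 [130. 236.]
scene clip_handles [ 0.5797 -0.4549  0.0832] 0.81 [ 92. 292.]
scene lamp_head [ 0.5454 -0.4073  0.0446] 0.82 [124. 286.]
scene lamp_head [ 0.6147 -0.2634  0.0504] 0.8 [213. 286.]
scene lamp_head [ 0.4257 -0.3179  0.0419] 0.62 [161. 235.]
scene panel [0.5206 0.1359 0.1431] 0.73 [383. 165.]
scene plain_clip [ 0.5793 -0.1631  0.0007] 0.7 [260. 276.]
top lamp_clip [ 5.775e-01 -4.563e-01  5.000e-04] 0.95 [414. 190.]
top lamp_clip [ 0.5711 -0.312  -0.0013] 0.58 [358. 191.]
top lamp_clip [ 0.4638 -0.3678 -0.0016] 0.57 [379. 234.]
top clip_handles [ 0.5745 -0.4567  0.0826] 0.67 [424. 188.]
top clip_handles [ 0.4635 -0.3696  0.0865] 0.66 [388. 233.]
top lamp_head [ 0.6137 -0.2669  0.0443] 0.88 [343. 172.]
top lamp_head [ 0.5445 -0.4092  0.0434] 0.73 [400. 201.]
top lamp_head [ 0.4222 -0.3214  0.0496] 0.66 [364. 250.]
top panel [0.5237 0.1374 0.1372] 0.82 [172. 201.]
top plain_clip [ 5.746e-01 -1.615e-01 -4.000e-04] 0.94 [300. 188.]
{'mtx': array([[480.37775571,   0.        , 273.24276576],
       [  0.        , 480.37775571, 211.58369587],
       [  0.        ,   0.        ,   1.        ]]), 'xyz': array([ 0.44886208, -0.09386188,  1.23329353]), 'rotation': array([-0.01745955,  0.71695404, -0.69664576,  0.01888789])}
0.7 [0.27791129 0.55983207 0.19895633] [ 0.68842564  0.16151676  0.68841367 -0.16145926] 0.08808735305000161
```

View pics/crop1.png

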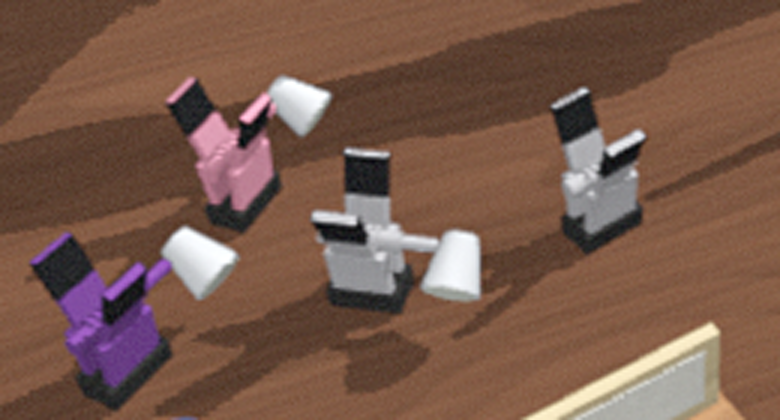

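```bash
python3 -c "
import cv2
a=cv2.imread('pics/top1.png')[140:270,110:440]
cv2.imwrite('pics/topc.png',cv2.resize(a,(792,312),interpolation=cv2.INTER_CUBIC))"
```

```text
(no output)
```

View pics/topc.png

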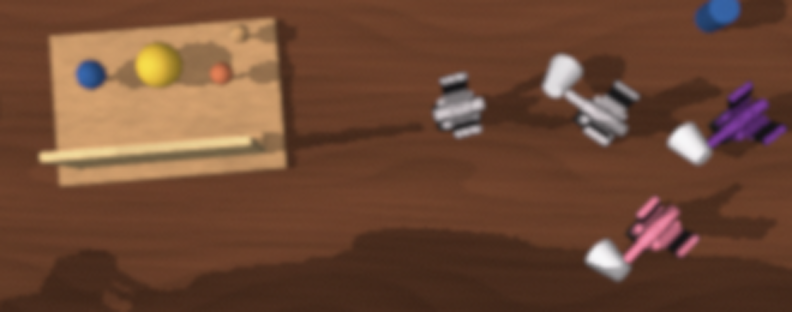

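Confirmed in the crop: the middle steel clip with the white lamp is the target, lamp at crop (455,265). The one at upper right has no lamp, and pink and purple are the look-alikes. The top view shows the handles at (597,132) and (623,93) and the panel edge from (40,157) to (252,143).

```bash
cat >> h.py <<'E'
def ray(c,px,z):
    k=r.calibration(c);M=np.array(k["mtx"]);R=Ro.from_quat(np.roll(k["rotation"],-1)).as_matrix();t=np.array(k["xyz"])
    d=R@np.linalg.solve(M,[px[0],px[1],1]);return t+d*(z-t[2])/d[2]
def togo(P,yaw):
    """delta in tool axes (mm) and twist (rad) to TCP P with tool y along +-yaw"""
    s=r.read_state();R=Ro.from_quat(np.roll(s["eef_rot"],-1)).as_matrix()
    y=R[:,1];a=np.arctan2(y[1],y[0]);d=(yaw-a+np.pi/2)%np.pi-np.pi/2
    print("t",s["clock"],"tcp",np.round(s["tcp_pos"],4),"w",round(s["width"],4),"F",np.round(s["ft_force"],1),"j7",round(s["joints"][6],2))
    print("yaw_y",round(np.degrees(a),1),"delta",np.round(R.T@(np.array(P)-s["tcp_pos"])*1000,1),"twist",round(-d,3),"(world dyaw %.1f deg)"%np.degrees(d)); print(np.round(R,3).tolist())
E
python3 - <<'E'
from h import *
f=lambda x,y:(110+x/2.4,140+y/2.4)
for n,p,z in(("hA",(623,93),.097),("hB",(597,132),.097),("pL",(40,157),.14),("pR",(252,143),.14)): print(n,np.round(ray("top",f(*p),z),4))
g=lambda x,y:(60+x/3,200+y/3)
print("scene",ray("scene",g(367,152),.098),ray("scene",g(334,217),.098))
for p in((343,190),(423,160)):print(ray("scene",p,.14))
for i in range(2):
  for c in("scene","top"): r.get_image(c);spots(c,("lamp_clip","lamp_head","panel"))
togo([.573,-.313,.25],np.radians(-33))
E
```

```text
hA [ 0.5921 -0.3221  0.097 ]
hB [ 0.5526 -0.2971  0.097 ]
pL [0.5096 0.239  0.14  ]
pR [0.5287 0.0383 0.14  ]
scene [ 0.55734111 -0.29727833  0.098     ] [ 0.60310939 -0.32697866  0.098     ]
[0.56085127 0.01905113 0.14      ]
[0.53225454 0.22613572 0.14      ]
scene lamp_clip [ 4.596e-01 -3.679e-01  2.000e-04] 0.9 [143. 267.]
scene lamp_clip [ 5.814e-01 -4.595e-01  1.000e-04] 0.77 [102. 327.]
scene lamp_clip [ 5.727e-01 -3.132e-01 -2.000e-04] 0.58 [183. 298.]
scene lamp_head [ 0.4259 -0.3179  0.0452] 0.97 [160. 233.]
scene lamp_head [ 0.5438 -0.4033  0.0454] 0.87 [126. 285.]
scene lamp_head [ 0.6132 -0.2643  0.0506] 0.78 [212. 285.]
scene lamp_head [0.5207 0.1392 0.1429] 0.35 [385. 165.]
scene panel [0.5214 0.1375 0.1428] 0.9 [384. 166.]
top lamp_clip [ 0.5722 -0.312  -0.0034] 0.94 [358. 191.]
top lamp_clip [ 0.4641 -0.3695 -0.0019] 0.83 [379. 233.]
top lamp_clip [ 0.5785 -0.4566 -0.0014] 0.57 [414. 190.]
top lamp_clip [ 0.572  -0.3129  0.0855] 0.36 [365. 188.]
top lamp_head [ 0.61   -0.2658  0.0452] 0.87 [343. 173.]
top lamp_head [ 0.4225 -0.3229  0.0482] 0.71 [365. 250.]
top panel
[... 288 characters left out ...]
ead [ 0.5434 -0.4065  0.047 ] 0.63 [124. 284.]
top lamp_clip [ 0.5801 -0.458   0.0017] 0.81 [415. 189.]
top lamp_clip [ 0.4615 -0.369   0.0005] 0.67 [379. 234.]
top lamp_clip [ 0.5694 -0.3141 -0.0009] 0.63 [359. 192.]
top lamp_head [ 0.5454 -0.4061  0.0432] 0.96 [399. 201.]
top lamp_head [ 0.4221 -0.3253  0.0479] 0.83 [366. 250.]
top lamp_head [ 0.6174 -0.2669  0.0446] 0.63 [343. 171.]
top lamp_head [0.5206 0.1343 0.1402] 0.51 [173. 202.]
top panel [0.5216 0.1389 0.1386] 0.55 [171. 201.]
t 1.5 tcp [0.2779 0.5599 0.1989] w 0.0881 F [ 0.4  0.1 -0.6] j7 -0.22
yaw_y 63.6 delta [ -51.1 -650.6  652.4] twist -1.456 (world dyaw 83.4 deg)
[[0.0, 0.445, 0.896], [0.0, 0.896, -0.445], [-1.0, 0.0, -0.0]]
```

```bash
python3 -m creep '[{"delta_pos":[-10,0,48],"twist":0.08,"jaw":1},{"delta_pos":[-10,0,48],"twist":0.08,"jaw":1},{"delta_pos":[-10,0,48],"twist":0.08,"jaw":1},{"delta_pos":[-10,0,48],"twist":0.08,"jaw":1},{"delta_pos":[-10,0,48],"twist":0.08,"jaw":1}]' 35; python3 -c "
from h import *
togo([.5725,-.313,.25],np.radians(-33))"
```

```text
clock: 2.0
tcp_pos: [0.4735, 0.42, 0.2494]
eef_rot: [0.642, 0.296, 0.642, -0.296]
ft_force: [1.5, -0.1, 0.1]
width: 0.0883
t 2.0 tcp [0.4735 0.42   0.2494] w 0.0883 F [ 1.5 -0.1  0.1] j7 -0.16
yaw_y 40.5 delta [  -1.  -400.7  621.7] twist 1.283 (world dyaw -73.5 deg)
[[0.0, 0.76, 0.649], [0.001, 0.649, -0.76], [-1.0, 0.001, -0.0]]
```

```bash
R='x'; python3 -m creep '[{"delta_pos":[0,0,49],"twist":0.08,"jaw":1},{"delta_pos":[0,0,49],"twist":0.08,"jaw":1},{"delta_pos":[0,0,49],"twist":0.08,"jaw":1},{"delta_pos":[0,0,49],"twist":0.08,"jaw":1},{"delta_pos":[0,0,49],"twist":0.08,"jaw":1}]' >/dev/null; python3 -m creep '[{"delta_pos":[0,0,49],"twist":0.08,"jaw":1},{"delta_pos":[0,0,49],"twist":0.08,"jaw":1},{"delta_pos":[0,0,49],"twist":0.08,"jaw":1},{"delta_pos":[0,0,49],"twist":0.08,"jaw":1},{"delta_pos":[0,0,49],"twist":0.08,"jaw":1}]' >/dev/null;  python3 -c "
from h import *
togo([.5725,-.313,.2],np.radians(-33))"
```

```text
t 3.0 tcp [ 0.6358 -0.029   0.2489] w 0.0882 F [ 0.9 -0.3  1.1] j7 -0.06
yaw_y -5.3 delta [ 48.8 -36.7 288.7] twist 0.483 (world dyaw -27.7 deg)
[[0.001, 0.996, -0.093], [0.0, -0.093, -0.996], [-1.0, 0.001, -0.0]]
```

```bash
python3 -m creep '[{"delta_pos":[0,0,49],"twist":0.097,"jaw":1},{"delta_pos":[0,0,49],"twist":0.097,"jaw":1},{"delta_pos":[0,0,49],"twist":0.097,"jaw":1},{"delta_pos":[0,0,49],"twist":0.097,"jaw":1},{"delta_pos":[0,0,49],"twist":0.097,"jaw":1}]' >/dev/null;   python3 -c "
from h import *
togo([.5725,-.313,.15],np.radians(-33))"
```

```text
t 3.5 tcp [ 0.5671 -0.262   0.2489] w 0.0881 F [ 0.  -0.8 -0.3] j7 -0.08
yaw_y -33.2 delta [98.9 32.4 39.8] twist -0.003 (world dyaw 0.2 deg)
[[0.001, 0.837, -0.547], [-0.0, -0.547, -0.837], [-1.0, 0.001, -0.0]]
```

```bash
python3 -m creep '[{"delta_pos":[20,16,20],"twist":0,"jaw":1},{"delta_pos":[20,16,20],"twist":0,"jaw":1},{"delta_pos":[30,0,0],"twist":0,"jaw":1},{"delta_pos":[29,0,0],"twist":0,"jaw":1},{"delta_pos":[0,0,0],"twist":0,"jaw":1}]';   python3 -c "
from h import *
togo([.5725,-.313,.068],np.radians(-33))
im=r.get_image('scene')[180:340,90:310]
cv2.imwrite('pics/pre.png',cv2.resize(im,None,fx=3,fy=3,interpolation=cv2.INTER_CUBIC))"
```

```text
clock: 4.0
tcp_pos: [0.5698, -0.3092, 0.1459]
eef_rot: [-0.335, -0.62, -0.34, 0.623]
ft_force: [-0.3, -0.2, -0.3]
width: 0.0884
t 4.0 tcp [ 0.5698 -0.3092  0.1459] w 0.0884 F [-0.3 -0.2 -0.3] j7 0.01
yaw_y -32.9 delta [77.8  5.   1.7] twist 0.001 (world dyaw -0.1 deg)
[[-0.007, 0.839, -0.544], [0.004, -0.544, -0.839], [-1.0, -0.009, 0.0]]
```

View pics/pre.png

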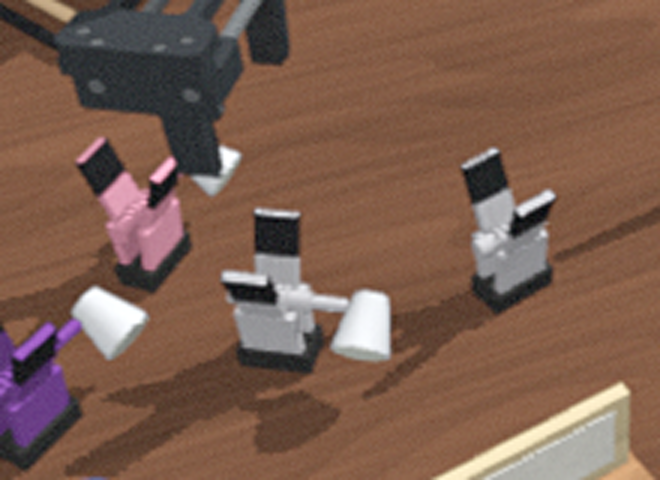

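```bash
python3 -c "
from h import *
s=r.read_state();p=np.array(s['tcp_pos']);y=np.array([.839,-.544,0])
q=proj('scene',[p,p+.05*y,p-.05*y,[.5725,-.313,.087]]);print((q-[90,180])*3)
togo([.5725,-.313,.068],np.radians(-33))
"
```

```text
[[247.36228047 165.6432261 ]
 [213.82200222 226.10158946]
 [277.62189771 111.09845098]
 [259.20819591 249.64838395]]
t 4.05 tcp [ 0.5715 -0.3101  0.1484] w 0.0881 F [0.4 0.6 0.3] j7 0.01
yaw_y -32.9 delta [80.4  2.8  1.9] twist 0.001 (world dyaw -0.1 deg)
[[-0.004, 0.839, -0.544], [0.002, -0.544, -0.839], [-1.0, -0.004, 0.0]]
```

```bash
python3 -c "
from h import *
p=np.array([.278,.56,.199]);y=np.array([.445,.896,0])
print(proj('scene',[p,p+.05*y,p-.05*y,p+[0,0,.019],p+[0,0,.064]]))
s=r.read_state();p=np.array(s['tcp_pos']);y=np.array([.839,-.544,0])
im=r.get_image('scene');
for q in proj('scene',[p,p+.044*y,p-.044*y,p+[0,0,.019]]): cv2.circle(im,tuple(int(v) for v in q),1,(0,255,0),-1)
a=cv2.resize(im[150:320,110:270],None,fx=3,fy=3,interpolation=cv2.INTER_CUBIC)
im=r.get_image('top')
for q in proj('top',[p,p+.044*y,p-.044*y,p+[0,0,.019]]): cv2.circle(im,tuple(int(v) for v in q),1,(0,255,0),-1)
b=cv2.resize(im[130:300,310:410],None,fx=3,fy=3,interpolation=cv2.INTER_CUBIC)
cv2.imwrite('pics/pre2.png',np.hstack([a,b]))
print(np.round(s['tcp_pos'],4))
"
```

```text
[[470.85478733  69.13838172]
 [490.17635726  69.27520936]
 [451.61119114  69.00210625]
 [472.58845547  61.96759714]
 [476.83005943  44.42350807]]
[ 0.5715 -0.3101  0.1484]
```

View pics/pre2.png

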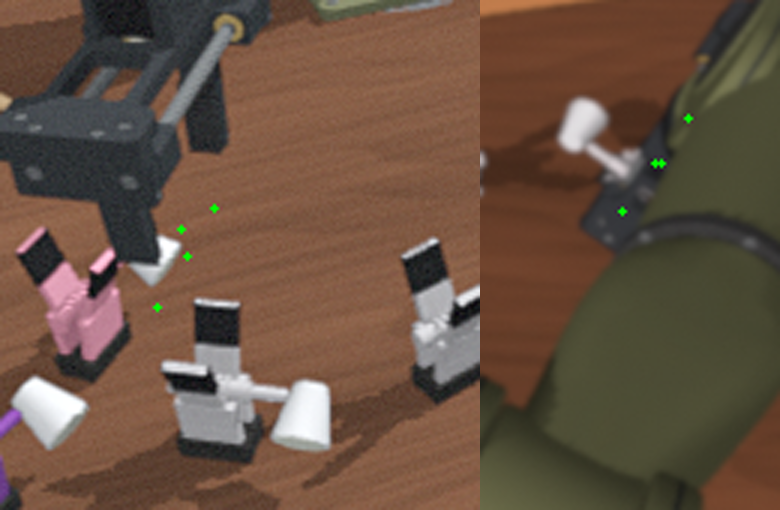

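The projected tips (157,307) and (213,208) lie about 17 px below the visible finger tips (145,260) and (208,152). So the visible tips seem higher than the stated TCP. I'll descend to the nominal height and look again from close by.

```bash
python3 -m creep '[{"delta_pos":[20,1,0],"twist":0,"jaw":1},{"delta_pos":[20,1,0],"twist":0,"jaw":1},{"delta_pos":[20,0,0],"twist":0,"jaw":1},{"delta_pos":[19,0,1],"twist":0,"jaw":1},{"delta_pos":[0,0,0],"twist":0,"jaw":1}]';   python3 -c "
from h import *
r.get_image('scene')
s=r.read_state();p=np.array(s['tcp_pos']);y=np.array([.839,-.544,0])
im=r.get_image('scene');
for q in proj('scene',[p,p+.044*y,p-.044*y]): cv2.circle(im,tuple(int(v) for v in q),1,(0,255,0),-1)
cv2.imwrite('pics/low.png',cv2.resize(im[190:320,110:270],None,fx=4,fy=4,interpolation=cv2.INTER_CUBIC))
togo([.5725,-.313,.068],np.radians(-33))
"
```

```text
clock: 4.65
tcp_pos: [0.5733, -0.3125, 0.0705]
eef_rot: [-0.337, -0.621, -0.338, 0.621]
ft_force: [-0.6, 0.0, -0.1]
width: 0.0885
t 4.75 tcp [ 0.5749 -0.3135  0.0726] w 0.0881 F [ 0.5 -0.1  0. ] j7 0.02
yaw_y -32.9 delta [ 4.6 -2.3  0.9] twist 0.001 (world dyaw -0.1 deg)
[[0.002, 0.839, -0.544], [-0.001, -0.544, -0.839], [-1.0, 0.003, -0.0]]
```

View pics/low.png

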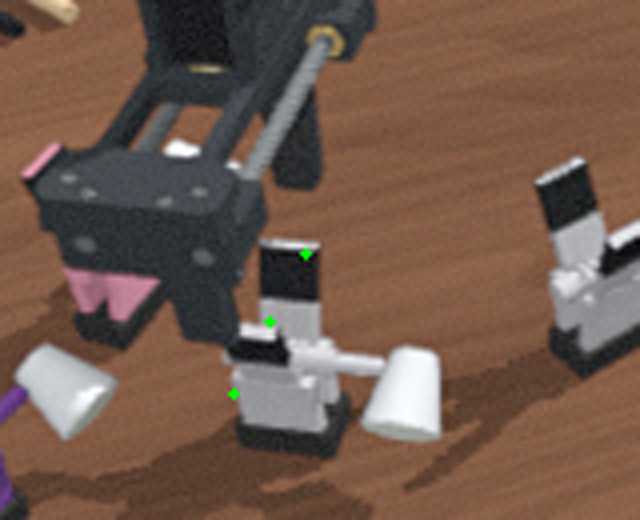

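```bash
python3 -c "
from h import *
from scipy.optimize import least_squares as L
s=r.read_state();p=np.array(s['tcp_pos']);y=np.array([.839,-.544,0])
o=np.array([[298,187],[208,339]])/4+[110,190]
P=np.array([p-.044*y,p+.061*y])
f=L(lambda d:(proj('scene',P+d)-o).ravel(),[0,0,0.0],x_scale=.01);print(f.x,f.fun,r.grip_depth)
g=L(lambda d:(proj('scene',P+[0,0,d[0]])-o).ravel(),[0.0]);print(g.x,g.fun)
r.get_image('top');spots('top',('lamp_clip','clip_handles'))
r.get_image('scene');spots('scene',('lamp_clip','clip_handles'))
print(r.read_state()['tcp_pos'])
"
```

```text
[-0.04175234  0.00660965  0.00691669] [-1.06807167 -0.55952236  0.9667493   0.5064434 ] 0.0187
[0.04348211] [-1.95453085 -1.60638975 -1.55718047  2.27670342]
top lamp_clip [ 5.763e-01 -4.562e-01  4.000e-04] 0.53 [414. 191.]
top lamp_clip [ 0.5701 -0.3107 -0.0015] 0.52 [357. 192.]
top clip_handles [ 0.5707 -0.3169  0.0856] 0.81 [366. 188.]
top clip_handles [ 0.5734 -0.4514  0.0856] 0.52 [422. 189.]
scene lamp_clip [ 5.727e-01 -3.119e-01  1.000e-04] 0.84 [184. 298.]
scene lamp_clip [ 5.777e-01 -4.598e-01 -4.000e-04] 0.69 [101. 326.]
scene lamp_clip [ 0.4635 -0.3697  0.0023] 0.64 [142. 268.]
scene clip_handles [ 0.5801 -0.4583  0.0824] 0.8 [ 90. 293.]
scene clip_handles [ 0.5722 -0.3146  0.0904] 0.62 [175. 262.]
scene clip_handles [ 0.4622 -0.3708  0.0901] 0.59 [132. 234.]
[ 0.57435175 -0.31326238  0.07192555]
```

```bash
python3 -c "
from h import *
s=r.read_state();p=np.array(s['tcp_pos']);y=np.array([.839,-.544,0]);z=np.array([-.544,-.839,0])
im=cv2.resize(r.get_image('top')[130:260,290:430],None,fx=5,fy=4.5,interpolation=cv2.INTER_CUBIC)
def dr(h,a,b,col):
    q=proj('top',[p+[0,0,h]+i*a*y+j*b*z for i,j in((1,1),(1,-1),(-1,-1),(-1,1))]);q=(q-[290,130])*[5,4.5]
    cv2.polylines(im,[q.astype(int)],True,col,1)
dr(.064,.0935,.0375,(0,255,255));dr(0.04,.061,.009,(0,255,0))
cv2.imwrite('pics/toplow.png',im)
"
```

```text
(no output)
```

View pics/toplow.png

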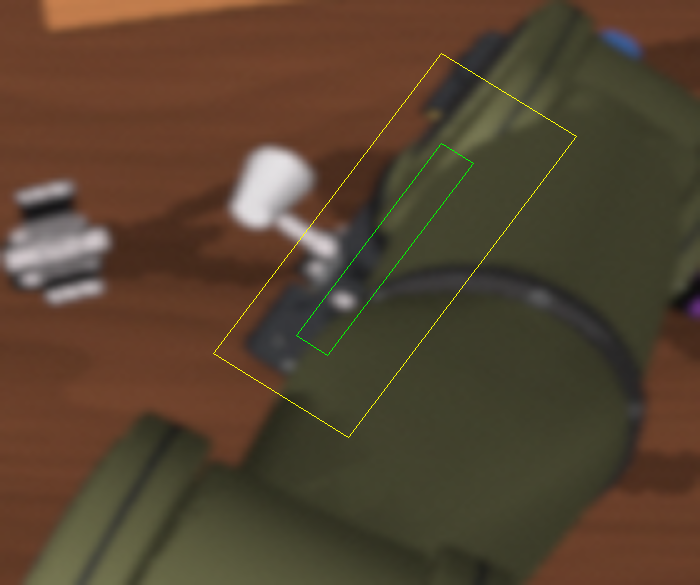

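The top view matches the predicted outline horizontally, so the discrepancy is vertical: the open fingers sit about 43 mm higher than the TCP. Perhaps they swing up as they open. I'll raise the tool and shut the fingers in free air to check.

```bash
python3 -m creep '[{"delta_pos":[-40,0,0],"twist":0,"jaw":1},{"delta_pos":[-40,0,0],"twist":0,"jaw":0.3},{"delta_pos":[0,0,0],"twist":0,"jaw":0.3},{"delta_pos":[0,0,0],"twist":0,"jaw":0.3},{"delta_pos":[0,0,0],"twist":0,"jaw":0.3}]';   python3 -c "
from h import *
s=r.read_state();p=np.array(s['tcp_pos']);y=np.array([.839,-.544,0])
im=r.get_image('scene');w=s['width']/2
for q in proj('scene',[p,p+w*y,p-w*y]): cv2.circle(im,tuple(int(v) for v in q),1,(0,255,0),-1)
cv2.imwrite('pics/shut.png',cv2.resize(im[150:300,110:270],None,fx=4,fy=4,interpolation=cv2.INTER_CUBIC))
print(p,w)
"
```

```text
clock: 5.6
tcp_pos: [0.573, -0.3123, 0.1499]
eef_rot: [-0.337, -0.621, -0.338, 0.622]
ft_force: [0.3, 1.0, -0.0]
width: 0.0585
[ 0.57299128 -0.31232763  0.14993898] 0.029269405985365038
```

View pics/shut.png

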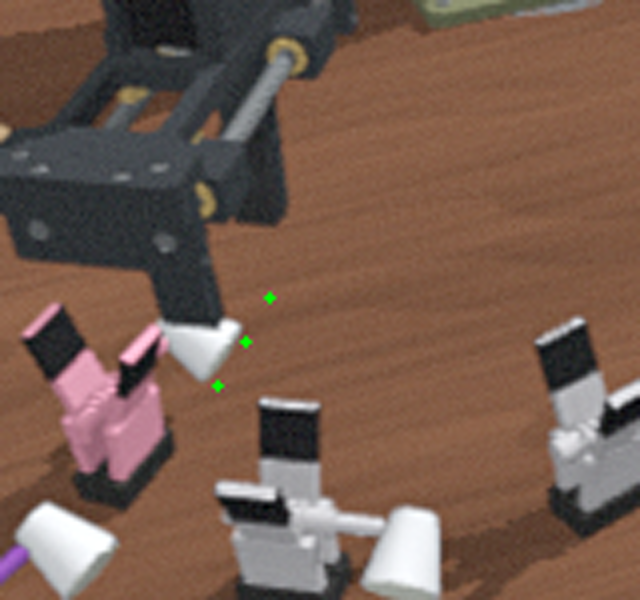

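The fingers run on straight rails, and with them partly shut the tips still sit about 43 mm above the projected TCP. So the reported TCP seems offset along the tool. A contact test settles it: at reported z = 0.072, close gently. If the tips really are 43 mm higher, nothing will be touched.

```bash
python3 -m creep '[{"delta_pos":[0,0,0],"twist":0,"jaw":1},{"delta_pos":[0,0,0],"twist":0,"jaw":1},{"delta_pos":[0,0,0],"twist":0,"jaw":1},{"delta_pos":[0,0,0],"twist":0,"jaw":1},{"delta_pos":[20,0,0],"twist":0,"jaw":1}]' 3; python3 -m creep '[{"delta_pos":[30,0,0],"twist":0,"jaw":1},{"delta_pos":[28,0,0],"twist":0,"jaw":1},{"delta_pos":[0,0,0],"twist":0,"jaw":0.6},{"delta_pos":[0,0,0],"twist":0,"jaw":0.6},{"delta_pos":[0,0,0],"twist":0,"jaw":0.6}]';python3 -m creep '[{"delta_pos":[0,0,0],"twist":0,"jaw":0.6},{"delta_pos":[0,0,0],"twist":0,"jaw":0.6},{"delta_pos":[0,0,0],"twist":0,"jaw":0.6},{"delta_pos":[0,0,0],"twist":0,"jaw":0.6},{"delta_pos":[0,0,0],"twist":0,"jaw":0.6}]'
```

```text
clock: 6.15
tcp_pos: [0.5758, -0.3143, 0.1331]
eef_rot: [0.339, 0.622, 0.336, -0.62]
ft_force: [-0.4, 0.0, 0.4]
width: 0.0874
clock: 6.65
tcp_pos: [0.5749, -0.3138, 0.0746]
eef_rot: [0.339, 0.622, 0.337, -0.621]
ft_force: [0.5, 0.1, 0.5]
width: 0.0663
clock: 7.15
tcp_pos: [0.5738, -0.313, 0.073]
eef_rot: [0.338, 0.621, 0.338, -0.621]
ft_force: [-0.4, 0.4, -1.1]
width: 0.0529
```

```bash
python3 -m creep '[{"delta_pos":[0,0,0],"twist":0,"jaw":0.2},{"delta_pos":[0,0,0],"twist":0,"jaw":0.2},{"delta_pos":[0,0,0],"twist":0,"jaw":0.2},{"delta_pos":[0,0,0],"twist":0,"jaw":0.2},{"delta_pos":[0,0,0],"twist":0,"jaw":0.2}]' 3
```

```text
clock: 7.65
tcp_pos: [0.5737, -0.313, 0.0729]
eef_rot: [0.338, 0.621, 0.338, -0.621]
ft_force: [-0.4, -0.3, 0.1]
width: 0.018
```

It closed freely to 18 mm, so the true tips are about 43 mm above the reported TCP. I'll command the reported z about 43 mm lower than nominal, at roughly 0.026.

```bash
python3 -m creep '[{"delta_pos":[0,0,0],"twist":0,"jaw":1},{"delta_pos":[0,0,0],"twist":0,"jaw":1},{"delta_pos":[0,0,0],"twist":0,"jaw":1},{"delta_pos":[0,0,0],"twist":0,"jaw":1},{"delta_pos":[0,0,0],"twist":0,"jaw":1}]' ; python3 -m creep '[{"delta_pos":[0,0,0],"twist":0,"jaw":1},{"delta_pos":[15,0,0],"twist":0,"jaw":1},{"delta_pos":[15,0,0],"twist":0,"jaw":1},{"delta_pos":[9,0,0],"twist":0,"jaw":1},{"delta_pos":[8,0,0],"twist":0,"jaw":1}]';python3 -c "
from h import *
im=r.get_image('scene')
cv2.imwrite('pics/low2.png',cv2.resize(im[190:320,110:270],None,fx=4,fy=4,interpolation=cv2.INTER_CUBIC))
s=r.read_state();print(s['tcp_pos'],s['width'],s['ft_force'])
"
```

```text
clock: 8.15
tcp_pos: [0.5738, -0.3129, 0.0729]
eef_rot: [0.338, 0.621, 0.338, -0.621]
ft_force: [-0.6, -0.1, -0.1]
width: 0.0558
clock: 8.65
tcp_pos: [0.5729, -0.3125, 0.0241]
eef_rot: [-0.337, -0.621, -0.338, 0.622]
ft_force: [-0.2, 0.5, 0.6]
width: 0.0881
[ 0.57243005 -0.31215747  0.02315821] 0.08764268376695845 [-0.83899766 -0.03937914  0.13928586]
```

View pics/low2.png

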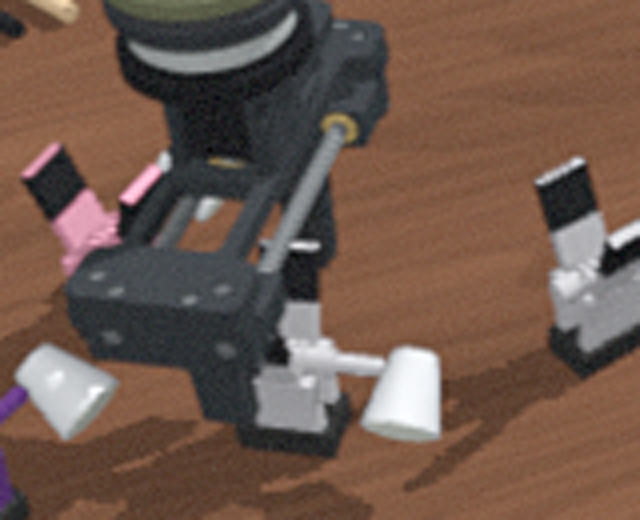

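The fingers now straddle both handles: near finger at (230,390), far finger at (320,230). Now I'll squeeze.

```bash
python3 -m creep '[{"delta_pos":[0,0,0],"twist":0,"jaw":0.1},{"delta_pos":[0,0,0],"twist":0,"jaw":0.1},{"delta_pos":[0,0,0],"twist":0,"jaw":0.1},{"delta_pos":[0,0,0],"twist":0,"jaw":0.1},{"delta_pos":[0,0,0],"twist":0,"jaw":0.1}]' 35 ; python3 -m creep '[{"delta_pos":[0,0,0],"twist":0,"jaw":0.1},{"delta_pos":[0,0,0],"twist":0,"jaw":0.1},{"delta_pos":[0,0,0],"twist":0,"jaw":0.1},{"delta_pos":[0,0,0],"twist":0,"jaw":0.1},{"delta_pos":[0,0,0],"twist":0,"jaw":0.1}]'
```

```text
clock: 9.2
tcp_pos: [0.5739, -0.3132, 0.0269]
eef_rot: [0.338, 0.621, 0.338, -0.621]
ft_force: [-2.3, 1.1, 9.9]
width: 0.0502
clock: 9.7
tcp_pos: [0.5714, -0.3118, 0.0288]
eef_rot: [-0.336, -0.621, -0.339, 0.622]
ft_force: [-7.6, 3.8, 23.2]
width: 0.0305
```

```bash
python3 -m creep '[{"delta_pos":[-3,0,0],"twist":0,"jaw":0.1},{"delta_pos":[-10,0,0],"twist":0,"jaw":0.1},{"delta_pos":[-20,0,0],"twist":0,"jaw":0.1},{"delta_pos":[-20,0,0],"twist":0,"jaw":0.1},{"delta_pos":[0,0,0],"twist":0,"jaw":0.1}]';python3 -c "
from h import *
s=r.read_state();p=np.array(s['tcp_pos']);c=p+[0,0,.043-.068]
im=r.get_image('scene')
cv2.imwrite('pics/lift.png',cv2.resize(im[150:300,110:270],None,fx=4,fy=4,interpolation=cv2.INTER_CUBIC))
spots('scene',('lamp_clip','lamp_head'))
togo([.5215,.1375,.33],np.radians(5.5))
"
```

```text
clock: 10.2
tcp_pos: [0.576, -0.3144, 0.0818]
eef_rot: [0.34, 0.622, 0.336, -0.62]
ft_force: [-0.0, -0.4, -1.1]
width: 0.0282
scene lamp_clip [ 4.603e-01 -3.674e-01  3.000e-04] 0.79 [143. 267.]
scene lamp_clip [ 0.5806 -0.4613  0.0021] 0.62 [100. 326.]
scene lamp_clip [ 0.5663 -0.3113  0.0521] 0.58 [179. 275.]
scene lamp_head [ 0.6151 -0.2664  0.0988] 0.76 [209. 266.]
scene lamp_head [ 0.5455 -0.4054  0.0429] 0.59 [125. 286.]
t 10.35 tcp [ 0.5733 -0.3126  0.0781] w 0.0285 F [ 0.4  0.4 -1.4] j7 0.02
yaw_y -32.9 delta [-251.5 -288.5 -349.6] twist -0.671 (world dyaw 38.4 deg)
[[-0.001, 0.839, -0.544], [0.001, -0.544, -0.839], [-1.0, -0.001, -0.0]]
```

View pics/lift.png

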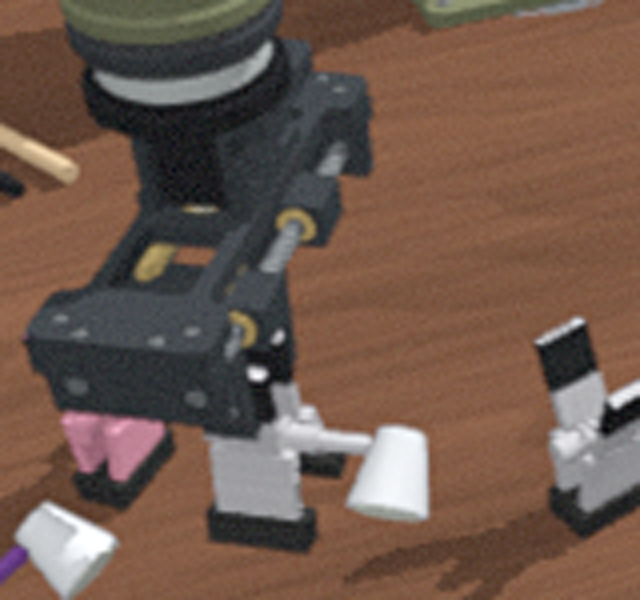

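The clip is held upright with its jaws open: near jaw at (262,530), far jaw at (325,460), lamp at (390,475). Width is 28 mm, as expected. The origin sits about 27 mm below the reported TCP. Next I carry it up and over.

```bash
python3 -m creep '[{"delta_pos":[-30,0,0],"twist":0,"jaw":0.1},{"delta_pos":[-40,0,0],"twist":0,"jaw":0.1},{"delta_pos":[-40,0,0],"twist":0,"jaw":0.1},{"delta_pos":[-30,-8,-30],"twist":-0.05,"jaw":0.1},{"delta_pos":[-10,-8,-38],"twist":-0.055,"jaw":0.1}]'; python3 -m creep '[{"delta_pos":[0,-9,-38],"twist":-0.055,"jaw":0.1},{"delta_pos":[0,-9,-38],"twist":-0.055,"jaw":0.1},{"delta_pos":[0,-9,-38],"twist":-0.055,"jaw":0.1},{"delta_pos":[0,-9,-38],"twist":-0.055,"jaw":0.1},{"delta_pos":[0,-9,-38],"twist":-0.055,"jaw":0.1}]';python3 -c "
from h import *
togo([.5215,.1375,.22],np.radians(5.5))
"
```

```text
clock: 10.85
tcp_pos: [0.596, -0.2495, 0.2315]
eef_rot: [0.371, 0.604, 0.367, -0.603]
ft_force: [0.1, 0.3, -1.3]
width: 0.0282
clock: 11.35
tcp_pos: [0.6196, -0.0517, 0.2273]
eef_rot: [-0.449, -0.545, -0.45, 0.546]
ft_force: [0.8, -0.5, -1.5]
width: 0.0282
t 11.35 tcp [ 0.6196 -0.0517  0.2273] w 0.0282 F [ 0.8 -0.5 -1.5] j7 -0.1
yaw_y -11.0 delta [   7.6 -132.5 -166.9] twist -0.288 (world dyaw 16.5 deg)
[[-0.002, 0.982, -0.191], [0.0, -0.191, -0.982], [-1.0, -0.002, 0.0]]
```

```bash
python3 -m creep '[{"delta_pos":[0,-21,-37],"twist":-0.058,"jaw":0.1},{"delta_pos":[0,-21,-37],"twist":-0.058,"jaw":0.1},{"delta_pos":[0,-21,-37],"twist":-0.058,"jaw":0.1},{"delta_pos":[0,-21,-37],"twist":-0.058,"jaw":0.1},{"delta_pos":[0,-21,-37],"twist":-0.058,"jaw":0.1}]'; python3 -m creep '[{"delta_pos":[0,0,0],"twist":0,"jaw":0.1},{"delta_pos":[0,0,0],"twist":0,"jaw":0.1},{"delta_pos":[0,0,0],"twist":0,"jaw":0.1},{"delta_pos":[0,0,0],"twist":0,"jaw":0.1},{"delta_pos":[0,0,0],"twist":0,"jaw":0.1}]';python3 -c "
from h import *
for c in ('scene','top'):
  im=r.get_image(c); spots(c,('lamp_clip','lamp_head','panel'))
  if c=='scene': cv2.imwrite('pics/over.png',cv2.resize(im[80:270,300:480],None,fx=3.1,fy=3.1,interpolation=cv2.INTER_CUBIC))
togo([.5215,.1375,.145],np.radians(5.5))
"
```

```text
clock: 11.85
tcp_pos: [0.529, 0.1402, 0.2276]
eef_rot: [0.523, 0.474, 0.524, -0.475]
ft_force: [1.6, 1.4, -1.7]
width: 0.028
clock: 12.35
tcp_pos: [0.5309, 0.1373, 0.2287]
eef_rot: [0.523, 0.476, 0.522, -0.476]
ft_force: [0.3, 0.2, -0.9]
width: 0.0284
scene lamp_clip [0.5209 0.1339 0.1955] 0.86 [386. 143.]
scene lamp_clip [ 0.4611 -0.3689  0.0011] 0.82 [142. 267.]
scene lamp_clip [ 0.5782 -0.4579  0.0028] 0.63 [102. 324.]
scene lamp_head [ 0.5457 -0.4059  0.0448] 0.97 [125. 286.]
scene lamp_head [ 0.427  -0.3196  0.0447] 0.81 [160. 234.]
scene lamp_head [0.5322 0.2003 0.2485] 0.66 [422. 114.]
scene panel [0.5211 0.1389 0.1419] 0.96 [385. 166.]
scene panel [ 0.582  -0.1633  0.0006] 0.64 [261. 277.]
top lamp_clip [ 5.775e-01 -4.563e-01  3.000e-04] 0.88 [414. 190.]
top lamp_clip [ 4.654e-01 -3.683e-01 -1.000e-04] 0.8 [379. 233.]
top lamp_clip [0.5204 0.1374 0.1968] 0.46 [166. 200.]
top lamp_head [ 0.423  -0.3212  0.0455] 0.64 [364. 249.]
top lamp_head [ 0.5418 -0.4063  0.041 ] 0.56 [398. 203.]
top panel [0.5225 0.1405 0.1378] 0.62 [170. 201.]
t 12.75 tcp [0.5305 0.1386 0.229 ] w 0.0281 F [-0.5 -0.2 -2. ] j7 -0.2
yaw_y 5.4 delta [84.  -9.   0.2] twist -0.001 (world dyaw 0.1 deg)
[[0.0, 0.995, 0.095], [0.0, 0.095, -0.995], [-1.0, 0.0, -0.0]]
```

View pics/over.png

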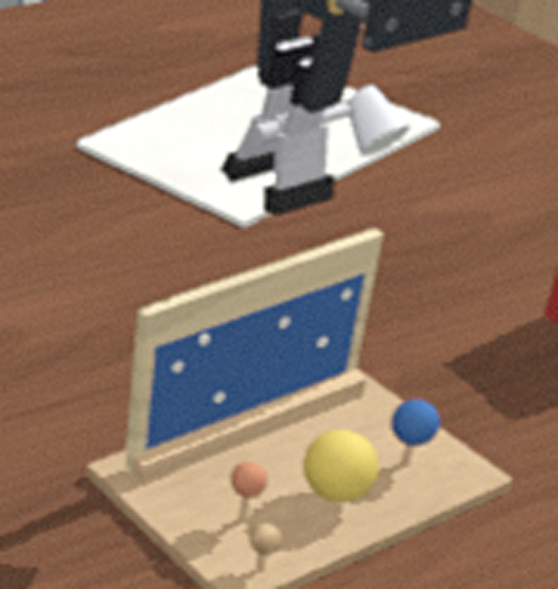

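The clip hangs upright over the edge. Near jaw is at (298,195), far jaw at (250,165), with the lamp at (378,120) on the planets' side. The panel's top edge runs (143,310)–(380,235).

```bash
python3 -c "
from h import *
f=lambda x,y,z:ray('scene',(300+x/3.1,80+y/3.1),z)
a=f(300,207,.203);b=f(248,177,.203);print('near outer',a,'far inner',b)
L=f(147,316,.14);R=f(382,238,.14);print('panel front edge',L,R,np.degrees(np.arctan2(L[0]-R[0],R[1]-L[1])))
n=np.array([.995,.095,0])
c=np.array([.5305,.1386,.203])
for q in(a,b,L,R):print('along n rel to TCP',(q-c)@n)
pl=np.array([.522,.1383,.14]);print('panel origin',(pl-c)@n)
"
```

```text
near outer [0.55405262 0.13518735 0.203     ] far inner [0.50748572 0.12785482 0.203     ]
panel front edge [0.53993218 0.04073964 0.14      ] [0.52154785 0.23482954 0.14      ] 5.410953985892482
along n rel to TCP 0.02311065918162712
along n rel to TCP -0.023920005434557072
along n rel to TCP 8.828801741840066e-05
along n rel to TCP 0.00023441394353624322
panel origin -0.008485999999999952
```

```bash
python3 -m creep '[{"delta_pos":[10,-3,0],"twist":0,"jaw":0.1},{"delta_pos":[15,-3,0],"twist":0,"jaw":0.1},{"delta_pos":[15,0,0],"twist":0,"jaw":0.1},{"delta_pos":[8,0,0],"twist":0,"jaw":0.1},{"delta_pos":[5,0,0],"twist":0,"jaw":0.1}]';  python3 -m creep '[{"delta_pos":[3,0,0],"twist":0,"jaw":0.1},{"delta_pos":[3,0,0],"twist":0,"jaw":0.1},{"delta_pos":[3,0,0],"twist":0,"jaw":0.1},{"delta_pos":[2,0,0],"twist":0,"jaw":0.1},{"delta_pos":[0,0,0],"twist":0,"jaw":0.1}]'; python3 -c "
from h import *
for c in ('scene','top'):
  im=r.get_image(c); spots(c,('lamp_clip','lamp_head','panel'))
  cv2.imwrite(f'pics/{c}_mid.png',im)
togo([.5215,.1375,.145],np.radians(5.5))
" | grep -v '0.4[0-9]* *-0\|0.5[0-9]* *-0'
```

```text
clock: 13.25
tcp_pos: [0.5239, 0.1379, 0.1749]
eef_rot: [0.523, 0.475, 0.523, -0.476]
ft_force: [0.7, -0.6, -1.6]
width: 0.0281
clock: 13.75
tcp_pos: [0.5244, 0.138, 0.1648]
eef_rot: [0.523, 0.476, 0.523, -0.476]
ft_force: [0.4, 0.5, -1.6]
width: 0.0279
scene lamp_clip [0.5169 0.1377 0.1305] 0.83 [382. 170.]
scene lamp_head [0.5232 0.2001 0.1868] 0.95 [414. 141.]
scene panel [0.5184 0.1403 0.1427] 0.82 [385. 165.]
top lamp_clip [ 5.786e-01 -4.560e-01 -3.000e-04] 0.76 [414. 190.]
top lamp_clip [0.516  0.1391 0.1341] 0.71 [171. 204.]
top panel [0.5235 0.1384 0.1388] 0.54 [171. 201.]
t 14.15 tcp [0.5246 0.138  0.165 ] w 0.0281 F [ 0.8 -0.2 -2. ] j7 -0.2
yaw_y 5.4 delta [20.  -3.1  0.2] twist -0.001 (world dyaw 0.1 deg)
[[0.0, 0.995, 0.095], [0.0, 0.095, -0.995], [-1.0, 0.0, -0.0]]
```

```bash
python3 -m creep '[{"delta_pos":[3,-1,0],"twist":0,"jaw":0.1},{"delta_pos":[3,-1,0],"twist":0,"jaw":0.1},{"delta_pos":[2,0,0],"twist":0,"jaw":0.1},{"delta_pos":[2,0,0],"twist":0,"jaw":0.1},{"delta_pos":[0,0,0],"twist":0,"jaw":0.1}]'
```

```text
clock: 14.65
tcp_pos: [0.5223, 0.1378, 0.1546]
eef_rot: [0.523, 0.476, 0.523, -0.476]
ft_force: [-0.5, -0.3, -1.1]
width: 0.0283
```

```bash
python3 -m creep '[{"delta_pos":[3,0,0],"twist":0,"jaw":0.1},{"delta_pos":[3,0,0],"twist":0,"jaw":0.1},{"delta_pos":[3,0,0],"twist":0,"jaw":0.1},{"delta_pos":[2,0,0],"twist":0,"jaw":0.1},{"delta_pos":[0,0,0],"twist":0,"jaw":0.1}]'; python3 -c "
from h import *
for c in ('scene','top'):
  im=r.get_image(c); spots(c,('lamp_clip','lamp_head','panel'))
  cv2.imwrite(f'pics/{c}_down.png',im)
togo([.5215,.1375,.145],np.radians(5.5))
" | grep -v '0.4[0-9]* *-0\|0.5[0-9]* *-0'
```

```text
clock: 15.15
tcp_pos: [0.5222, 0.1378, 0.1436]
eef_rot: [0.523, 0.476, 0.523, -0.476]
ft_force: [0.1, 0.1, -2.5]
width: 0.0281
scene lamp_clip [0.5152 0.1381 0.1109] 0.95 [381. 177.]
scene lamp_head [0.5216 0.1987 0.1603] 0.56 [411. 152.]
scene panel [0.5186 0.1389 0.1434] 0.85 [384. 164.]
top lamp_clip [0.5159 0.1372 0.1125] 0.47 [174. 205.]
top panel [0.5234 0.1359 0.1336] 0.77 [173. 201.]
t 15.55 tcp [0.5225 0.1379 0.144 ] w 0.0282 F [ 0.  -0.4 -1.1] j7 -0.2
yaw_y 5.4 delta [-1.  -1.1  0.3] twist -0.001 (world dyaw 0.1 deg)
[[0.0, 0.995, 0.095], [0.0, 0.095, -0.995], [-1.0, 0.0, -0.0]]
```

No contact force, and the origin is about 28 mm below the edge with the jaws centred on the panel. Now I open the fingers in stages.

```bash
python3 -m creep '[{"delta_pos":[0,0,0],"twist":0,"jaw":0.4},{"delta_pos":[0,0,0],"twist":0,"jaw":0.45},{"delta_pos":[0,0,0],"twist":0,"jaw":0.5},{"delta_pos":[0,0,0],"twist":0,"jaw":0.55},{"delta_pos":[0,0,0],"twist":0,"jaw":0.6}]';  python3 -m creep '[{"delta_pos":[0,0,0],"twist":0,"jaw":0.8},{"delta_pos":[0,0,0],"twist":0,"jaw":1},{"delta_pos":[0,0,0],"twist":0,"jaw":1},{"delta_pos":[0,0,0],"twist":0,"jaw":1},{"delta_pos":[0,0,0],"twist":0,"jaw":1}]'; python3 -m creep '[{"delta_pos":[0,0,0],"twist":0,"jaw":1},{"delta_pos":[0,0,0],"twist":0,"jaw":1},{"delta_pos":[0,0,0],"twist":0,"jaw":1},{"delta_pos":[0,0,0],"twist":0,"jaw":1},{"delta_pos":[0,0,0],"twist":0,"jaw":1}]'; python3 -c "
from h import *
for c in ('scene','top'):
  im=r.get_image(c); spots(c,('lamp_clip','clip_handles','lamp_head','panel'))
" | grep -v '0.4[0-9]* *-0\|0.5[0-9]* *-0'
```

```text
clock: 16.05
tcp_pos: [0.5222, 0.1378, 0.144]
eef_rot: [0.523, 0.476, 0.523, -0.476]
ft_force: [0.7, 0.5, -0.5]
width: 0.0523
clock: 16.55
tcp_pos: [0.5224, 0.1378, 0.1439]
eef_rot: [0.523, 0.476, 0.523, -0.476]
ft_force: [-0.0, 0.3, -1.1]
width: 0.0881
clock: 17.05
tcp_pos: [0.5225, 0.1378, 0.1439]
eef_rot: [0.523, 0.476, 0.523, -0.476]
ft_force: [0.0, 0.1, -0.9]
width: 0.088
scene lamp_clip [0.5224 0.138  0.115 ] 0.85 [383. 177.]
scene lamp_clip [ 5.765e-01 -4.613e-01 -2.000e-04] 0.71 [100. 325.]
scene clip_handles [0.5206 0.1376 0.2041] 0.72 [388. 138.]
scene lamp_head [0.5248 0.1972 0.1682] 0.57 [412. 149.]
scene panel [0.5218 0.1391 0.144 ] 0.68 [385. 165.]
top lamp_clip [0.521  0.1372 0.1126] 0.46 [174. 203.]
top clip_handles [0.5203 0.1374 0.2043] 0.46 [165. 200.]
top panel [0.5255 0.139  0.1429] 0.81 [171. 200.]
```

Clipped: origin at z ≈ 0.114, about 26 mm down over the edge, and upright. I'll retreat straight up.

```bash
python3 -m creep '[{"delta_pos":[-10,0,0],"twist":0,"jaw":1},{"delta_pos":[-20,0,0],"twist":0,"jaw":1},{"delta_pos":[-40,0,0],"twist":0,"jaw":1},{"delta_pos":[-40,0,0],"twist":0,"jaw":1},{"delta_pos":[0,0,0],"twist":0,"jaw":1}]';  python3 -m creep '[{"delta_pos":[-30,0,0],"twist":0,"jaw":1},{"delta_pos":[0,0,0],"twist":0,"jaw":1},{"delta_pos":[0,0,0],"twist":0,"jaw":1},{"delta_pos":[0,0,0],"twist":0,"jaw":1},{"delta_pos":[0,0,0],"twist":0,"jaw":1}]'; python3 -c "
from h import *
im=r.get_image('scene'); spots('scene',('lamp_clip','clip_handles','lamp_head','panel','plain_clip'))
cv2.imwrite('pics/end.png',cv2.resize(im[100:320,220:500],None,fx=2.7,fy=2.7,interpolation=cv2.INTER_CUBIC))
" | grep -v '0.4[0-9]* *-0\|0.5[0-9]* *-0\.[34]'
```

```text
clock: 18.05
tcp_pos: [0.5262, 0.1387, 0.2597]
eef_rot: [0.525, 0.479, 0.521, -0.472]
ft_force: [-0.2, -0.3, 0.7]
width: 0.0885
clock: 18.55
tcp_pos: [0.5217, 0.1376, 0.2828]
eef_rot: [0.523, 0.475, 0.524, -0.476]
ft_force: [-0.6, 0.2, -1.2]
width: 0.0879
scene lamp_clip [0.5217 0.1358 0.1136] 0.98 [382. 178.]
scene clip_handles [0.5187 0.1361 0.2044] 0.66 [387. 138.]
scene lamp_head [0.5253 0.1978 0.1646] 0.97 [412. 151.]
scene panel [0.5193 0.1398 0.1435] 0.93 [385. 165.]
scene plain_clip [ 5.809e-01 -1.631e-01  4.000e-04] 0.91 [261. 277.]
```

View pics/end.png

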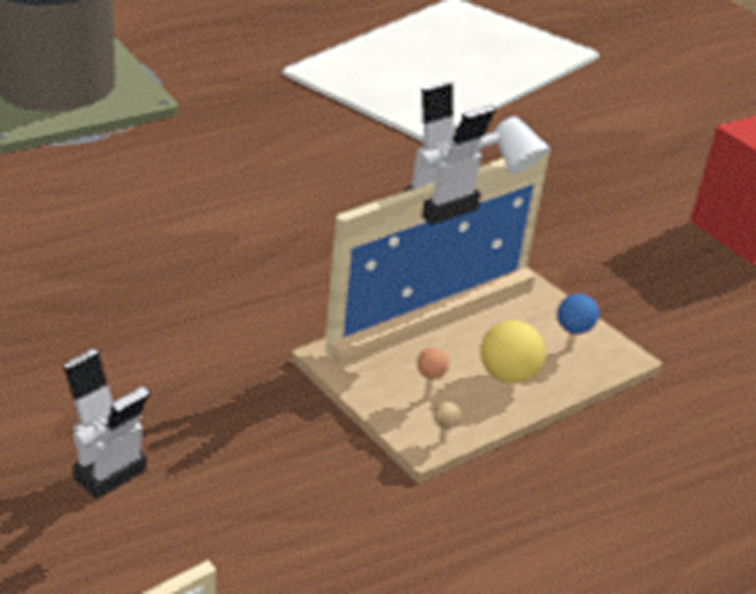

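The clip sits upright at the middle of the edge: front jaw at (452,207), lamp at (522,145) facing the planets. The plain clip at (108,440) is still standing, and the gripper is clear of everything.

```bash
python3 -c "
from plant import r
print(r.finish_job())"
```

```text
the job is handed in; nothing more can be done
None
```

The steel lamp clip is clipped upright at the middle of the panel's top edge, and I handed the job in at about 18.6 s.

**Last checks:**
- **Bite:** the networks put the clip's origin at z ≈ 0.114 m, so the jaws bite about 26 mm down over the edge.
- **Position:** the clip is within about 4 mm of the middle of the edge, with the handles directly above it.
- **Lamp:** the final picture shows it facing out over the planets.
- **Other things:** the plain clip still stands where it was. The pink and purple clips read the same positions up to the carry, but I did not re-check them after the release. The gripper was open and well clear.

**Disagreement found:** the pictures showed the real fingertips about 43 mm higher along the tool than the reported TCP. I confirmed this by shutting the fingers at reported z = 0.073, where they closed without touching the handles. I then corrected all heights for it.

**Forces:** the wrist force rose to about 25 N while squeezing the clip on the table, the highest I saw, and stayed near zero during placing.

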